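# Bring the sample tube into the photometer beam

### The arm

A 6-joint arm with a two-finger parallel gripper is mounted at the origin on a cart in front of the work surface, level with it; the furniture and walls round the work are solid. World frame = base frame: x ahead of the robot, y to its left, z up, the work surface at z = 0. Lengths are in m, angles in rad, forces in N, time in s.
With the tool pointing down it reaches from about 0.35 to 0.875 m from the base axis. Payload 4.2 kg.
Tool frame: the origin (TCP) lies midway between the tips of the shut fingers; the grasp point (between the pads) lies 19 mm behind it; z points along the fingers, y is the line along which they close (so a half turn about z gives the same grasp; the last joint's range is limited). The gripper opens to 87 mm and grips with 3 to 60 N. Pads are 19 mm wide; open, the fingers measure 117 mm over their backs; the gripper's body (75 mm by 190 mm) begins 51 mm behind the grasp point.
Start: joints at [1.399, 0.385, 0.008, 0, -1.194, -0.259], TCP at [0.261, 0.568, 0.223] pointing down, gripper open.
Joint ranges: [-3.14, 3.14], [-1.21, 2.06], [-1.07, 1.41], [-3.16, 2.05], [-2.99, -0.16], [-3.1, 3.1]. Speed limits (rad/s): [2.79, 2.79, 3.14, 3.14, 3.14, 3.14].

### API

Orientations are given as a rotation vector (axis times angle).
In Python, from bench import env, eyes, spotter gives the robot as it stands.
- The arm moves only by the tool servo_tool, never from a script. Its argument "rows" is one flat list of numbers, 7 for each row, row after row: the shift along the tool's x, y, z in a scale on which 1.0 is 75 cm, then the turn, a rotation vector about the tool's x, y, z in fractions of the full range, 1 being 4 rad, then the opening, from -1 (shut) to 1 (fully open). In form: [x, y, z, ax, ay, az, claw, x, y, z, ax, ay, az, claw, ...]. A call has 1 to 8 rows; each row is the pose to reach, as a shift and turn from the pose commanded when the call began, along the tool's axes at that moment; what a row does not reach only later rows make up. A row lasts 1/8 s, in which the tool goes at most 62.5 mm and 10.7 degrees, less where a joint would pass 70% of its speed; a pose out of reach is approached as far as the arm can. A call with a gripper value outside its range is refused whole. The fingers move at their own pace and stop on an object; "grip_force" is the grip in N (left out, the last holds). Time passes only in rows, so rows that repeat a pose let the fingers close. It gives the time, the measured TCP pose, the force, the opening and the grip force at its end, in the units of the state.
- env.observe(): the state, without advancing time (a new reading comes with each control period).
- eyes.camera(name): name is "side" or "top" or "wrist"; returns (picture, depth): 480x640x3 uint8, red, green, blue; 480x640 float32, m along the optical axis (not along the pixel's ray), 0 where there is no reading.
- eyes.camera_info(name): a dict with "fx", "fy", "cx", "cy" (pixels), "k1" (the pictures are not rectified: a ray, as slopes to the right and down, at radius r is drawn at 1 + k1 r^2 times it, then the intrinsics apply), "rvec" (rotation vector, rad) and "tvec" (3), from world to camera coordinates, as OpenCV has them; the wrist camera has in their place "tool_from_camera" (4x4, takes a point from camera to tool coordinates, whose origin is the TCP and whose axes are the flange's). Camera axes: x right, y down, z forward; pixel columns grow to the right and rows downward; lengths in m; the calibration is good to about 2 mm. A picture is of the moment at which its call begins: read the wrist's pose just before it. camera_info takes no time and is no camera call.
- env.sign_off(): hands the job in; it is judged then, once.
Trained networks look in the newest picture that a camera, given by its name, has taken for a name from the list of things; names that differ only in an ending like _2 or _b are one class to them, and where a whole thing is asked for, a point or a joint stands for the part that bears it (a point fixed in the world has none). Each returns a list of dicts, best first, with "score" (0 to 1); they miss things now and then, are a little off and sometimes report something else, mostly with a low value. They report only what shows in the picture. A call takes as long as a camera call.
- spotter.look_for(camera, thing): "location" ([x, y, z] in m, in world coordinates, good to about 4 mm: the middle of the surface that is visible of it).
- spotter.regions_of(camera, thing): "region" (480x640 bool, what is visible of it).
- spotter.spot_point(camera, thing): "location" ([x, y, z] in m, in world coordinates, good to about 4 mm: a listed point, or the origin of a listed thing).
The state is a dict: "time": time; "q": joint angles; "qvel": joint speeds; "joint_torque": joint torques, N m; "tcp_pos": TCP position; "tool_rot": TCP orientation; "contact_force": force on the tool from outside, world axes, zero at the start; "wrist_torque": the same for the moment, N m; "finger_gap": finger opening in m; "finger_force": force on a finger pad.
Only numpy, scipy, OpenCV 4.12 (cv2) and the standard library are available. Lean on these libraries where they do the work, as an engineer would, in place of code of your own. Each camera call takes 0.05 s, during which the arm holds its last target. There are 200 camera calls.

### The job

Set the photometer's filter dial to its four-dot stop, then take the changer by its upright grip and slide it along its rods until the tall glass tube stands in the light beam between lamp housing and detector head and the ball clicks into the notch there. Finish while still gripping the changer steady at that notch, as for a reading; do not touch the tube or the two plugs in the bays, and disturb nothing else.

Things in the scene. Friction and masses are not known exactly. Their poses are not given: they have to be found in the camera images.
- photometer: Bench photometer, fixed to the bench, turned by up to 14 degrees. Frame: origin at bench height under the beam, x away from the operator, y left along the two steel rods. Base plate 14 mm high, x -68 to 24, y -188 to 116. Grey lamp housing behind the rods: x 24 to 150, y -60 to 110, top 84 mm. Small detector head in front: x -66 to -32, y -19 to 19, top 84. Ball bracket at y -35, top 50.
- beam (a point): Middle of the light beam, at 0, 0, 56 mm in the photometer's frame and with its axes, between lamp housing and detector head; the beam runs along x. A bay is in the beam when its y here is 0.
- changer_travel (a joint): Travel in m of the changer, growing to the photometer's +y (left): 0 parked (its start), 0.112 end stop. A spring ball drops into notches of the changer's bar at 0, 0.035, 0.065, 0.095; at the last three the left, middle, right bay is in the beam. The ball draws the changer in from 2 mm either side; leaving a notch takes about 6 N, moving between notches about 1 N.
- changer: Tube changer: black block, 40 x 96 mm, top at 76 mm, sliding on the rods, three bays 30 mm apart along y. Origin: on the bench plane under the middle bay; axes as the photometer's. Its grip, an upright black post 22 mm in diameter, stands at x -12, y -95 mm; barrel 67 to 104 mm above the bench. Grip it along x, one finger in front, one behind; below it are only low parts (50 mm).
- grip_point (a point): On the axis of the changer's grip, 86 mm above the bench: where the fingers should grip. Axes as the photometer's.
- filter_dial (a joint): Angle of the filter dial in rad, growing clockwise seen from above, 0 to 2.18. Six click stops: one dot at 0, two at 0.436, three at 0.873, four at 1.309, five at 1.745, six at 2.182. It starts at one of the first three and stays at a stop when let go; turning it past a stop takes about 0.1 N m. At 0 it points 62.5 degrees left of the photometer's +x, at four dots 12.5 degrees right of it.
- dial_grip (a point): On the dial's axis, 116 mm above the bench, at x 88, y 32 mm in the photometer's frame: where the fingers should grip. Its x axis points where the dial's white line points. The dial: black disc 52 mm across, top at 93 mm, with an upright bar 44 mm long (along x here), 13 mm thick, up to 124 mm high; pinch the bar across its thickness. One to six dark dots mark the stops on its far side.
- sample_tube: The tall whitish glass test tube, 14 mm in diameter, 103 mm long, standing loose in one of the changer's three bays (which one varies); rim 127 mm above the bench. Origin: middle of its foot, 24 mm above the bench.
- zero_block: Black plug, 64 mm tall with a flat round head 19 mm across, standing loose in another bay, its head just above the block; origin at the middle of its foot, 24 mm above the bench.
- reference: Aluminium plug, 77 mm tall with a thin neck and a small button, standing loose in the remaining bay; origin at the middle of its foot, 24 mm above the bench.
- forceps: Steel forceps lying loose on the bench in front of the photometer, 126 mm long, 10 mm high; not to be moved.
- marker: Marker pen lying loose to the right of the photometer, 137 mm long, 14 mm thick; not to be moved.
- beaker: Small glass beaker, 49 mm across and 58 mm tall, standing loose to the right of the lamp housing, behind the rods; not to be moved.
- microtube_rack: Rack with capped microtubes, 64 x 120 x 35 mm, standing loose to the left of the lamp housing; not to be moved.

How it is judged:
On the way:
1. the filter dial stands at the four-dot stop (value of joint filter_dial between 1.19 and 1.43 rad), for 0.2 s.
At the end, for the whole second after the job is handed in: Dial at the four-dot stop (within 0.12 rad); tall tube upright and seated in its bay, within 2 mm of the beam along the rods; both plugs seated; changer at rest, with the fingers still gripping its post (over 2 N, within 45 mm of its middle) (all of step 1 and y of sample_tube in the frame of beam between -0.002 and 0.002 m and x of sample_tube in the frame of beam between -0.004 and 0.004 m and height (world z) of each of sample_tube, zero_block, reference below 0.028 m and angle between sample_tube's own z axis and vertical below 0.1 rad and velocity of joint changer_travel between -0.004 and 0.004 m/s and contact force between the fingers and changer above 2 N and distance between the grasp point and grip_point below 0.045 m); the arm keeps its last pose, push and grip.
It fails at once if the robot touched the tube or a plug (contact force between any of the arm, the fingers and sample_tube above 1 N or contact force between any of the arm, the fingers and zero_block above 1 N or contact force between any of the arm, the fingers and reference above 1 N).
It fails at once if a bystander was moved (distance of any of forceps, marker, beaker, microtube_rack from where it was at the start of the episode above 0.015 m).
It also fails if it takes over 45 s, if anything falls off the work surface, if the arm or the gripper's body presses on something with over 40 N, if the wrist force passes 120 N, or if a joint passes its speed limit or range.

## Working session

There is one attempt and no reset: what is moved stays moved. The work goes in short steps, Python scripts to look and compute and a tool call to move; the robot and the scene stay as the last step left them, time stands still between calls to the robot, and variables do not carry over. Pictures are saved under pics/ and viewed, at most 10 in all, crops included, and the job is handed in when it is done.

Besides the shell and the picture viewer there is one more tool, called in YAML: its name, and indented under it one key for each argument. servo_tool: Moves the arm, as the interface text tells. Its arguments: {"type":"object","properties":{"rows":{"type":"array","items":{"type":"number"}},"grip_force":{"type":"number"}},"required":["rows"]}

```bash
mkdir -p pics; ls; python3 - <<'E'
from bench import env, eyes, spotter
import cv2, numpy as np
s=env.observe(); print({k:np.round(v,3) for k,v in s.items()})
for c in ("top","side"):
    p,d=eyes.camera(c); cv2.imwrite(f"pics/{c}0.png",p[:,:,::-1])
    for t in ("beam","grip_point","dial_grip","sample_tube","zero_block","reference","changer","photometer"):
        r=spotter.spot_point(c,t)
        print(c,t,[(np.round(x["location"],4),round(x["score"],2)) for x in r[:2]])
print(eyes.camera_info("wrist"))
E
```

```text
pics
{'time': np.float64(0.0), 'q': array([ 1.399e+00,  3.860e-01,  7.000e-03, -1.000e-03, -1.194e+00,
       -2.590e-01]), 'qvel': array([-0.   , -0.001, -0.001, -0.002,  0.002,  0.001]), 'joint_torque': array([ 0.0000e+00, -3.9066e+01,  1.8740e+01,  4.2200e+00,  1.1000e-02,
       -0.0000e+00]), 'tcp_pos': array([0.261, 0.567, 0.221]), 'tool_rot': array([ 3.067e+00, -6.710e-01, -1.000e-03]), 'contact_force': array([-0.031, -1.283,  0.094]), 'wrist_torque': array([ 0.022,  0.012, -0.026]), 'finger_force': np.float64(0.0), 'finger_gap': np.float64(0.087)}
top beam [(array([0.5503, 0.041 , 0.0587]), 0.61), (array([ 0.5347, -0.1186,  0.0904]), 0.57)]
top grip_point [(array([ 0.5318, -0.119 ,  0.0881]), 0.57), (array([0.5515, 0.0399, 0.0012]), 0.3)]
top dial_grip [(array([0.6448, 0.0677, 0.115 ]), 0.76), (array([0.5544, 0.0392, 0.001 ]), 0.5)]
top sample_tube [(array([ 0.5497, -0.0312,  0.0227]), 0.64)]
top zero_block [(array([0.5508, 0.0435, 0.0589]), 0.64), (array([ 0.55  , -0.0562,  0.0265]), 0.47)]
top reference [(array([0.5523, 0.0052, 0.0239]), 0.5)]
top changer [(array([ 0.5474, 
[... 274 characters left out ...]
.0685, 0.1137]), 0.94)]
side sample_tube []
side zero_block []
side reference []
side changer [(array([ 0.5488, -0.0246,  0.0011]), 0.56)]
side photometer [(array([5.521e-01, 4.400e-02, 2.000e-04]), 0.89)]
{'fx': 356.91736399327624, 'fy': 356.91736399327624, 'cx': 318.8999398925242, 'cy': 236.99139440942852, 'k1': -0.024966928413436708, 'tool_from_camera': array([[ 2.74341612e-04, -9.61790968e-01, -2.73784693e-01,
         7.52085654e-02],
       [ 9.99999097e-01, -9.63095703e-05,  1.34036361e-03,
         2.19373856e-04],
       [-1.31551770e-03, -2.73784814e-01,  9.61790073e-01,
        -1.63429112e-01],
       [ 0.00000000e+00,  0.00000000e+00,  0.00000000e+00,
         1.00000000e+00]])}
```

View pics/top0.png

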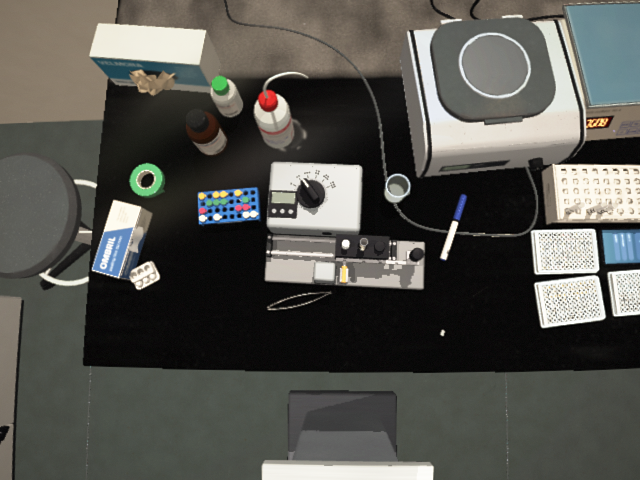

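View pics/side0.png

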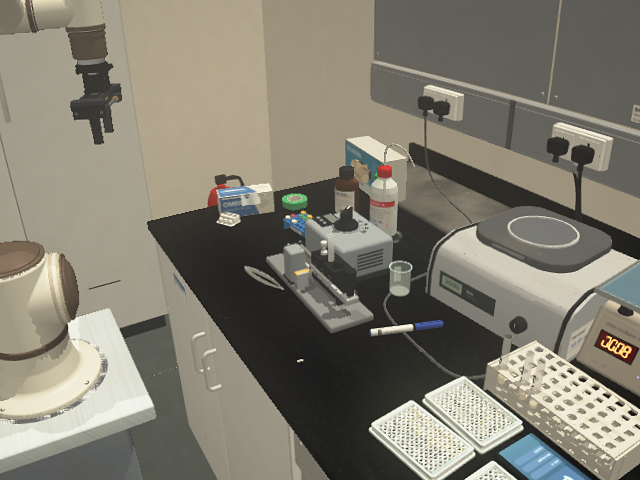

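The top view shows the photometer at about (315,225), the dial at (311,192) and the three bays at about (346/364/380,244). The grip post is at (416,255) and the view is nearly square-on. I'll zoom in and estimate the yaw.

```bash
python3 - <<'E'
import cv2
p=cv2.imread("pics/top0.png")[155:295,255:435]
cv2.imwrite("pics/crop0.png",cv2.resize(p,None,fx=4,fy=4,interpolation=cv2.INTER_CUBIC))
E
```

```text
(no output)
```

View pics/crop0.png

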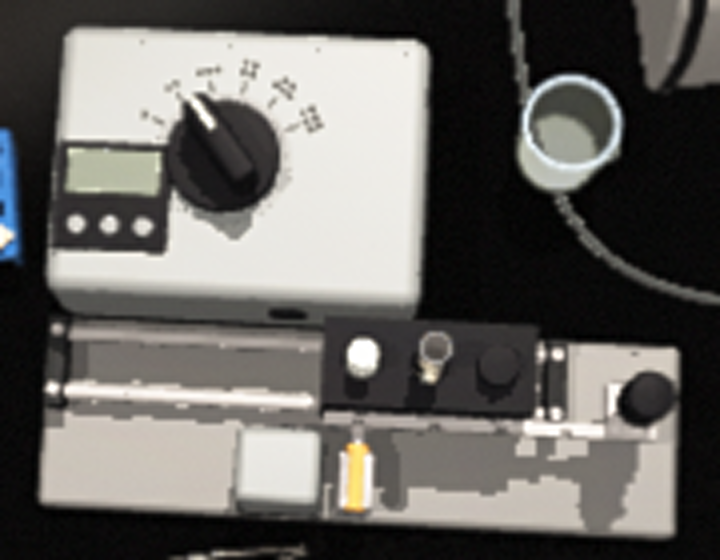

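Reading the top view (crop):
- **Dial:** it is at two dots. Its line at crop (197,103) points about 30° left of up.
- **Bays:** the left bay holds the aluminium button (362,355). The middle bay holds the open glass tube (435,350), and the right bay holds the black plug (498,367).
- **Targets:** the tube therefore needs a travel of 0.065, and the dial needs +0.873 rad.

Next I'll write a helper for the move numbers.

```bash
cat > h.py <<'E'
import numpy as np
from scipy.spatial.transform import Rotation as R
from bench import env, eyes, spotter
def down(deg):  # tool down, tool x at heading deg
    h=np.radians(deg); x=np.array([np.cos(h),np.sin(h),0]); z=np.array([0,0,-1.]); return R.from_matrix(np.c_[x,np.cross(z,x),z])
def to(pos,deg):
    s=env.observe(); r=R.from_rotvec(s["tool_rot"])
    print("shift cm",np.round(r.inv().apply(np.array(pos)-s["tcp_pos"])*100,2),"rot",np.round((r.inv()*down(deg)).as_rotvec(),3),"t",s["time"])
def uv(cam,P,pose=None): # project world points
    i=eyes.camera_info(cam); P=np.atleast_2d(P).astype(float)
    if cam=="wrist":
        s=pose; P=R.from_rotvec(s["tool_rot"]).inv().apply(P-s["tcp_pos"]); T=np.linalg.inv(i["tool_from_camera"]); c=P@T[:3,:3].T+T[:3,3]
    else: c=R.from_rotvec(i["rvec"]).apply(P)+i["tvec"]
    m=c[:,:2]/c[:,2:]; m=m*(1+i["k1"]*(m**2).sum(1,keepdims=True)); return m*[i["fx"],i["fy"]]+[i["cx"],i["cy"]]
E
python3 -c "
from h import *
to([.6435,.068,.215],34.5); to([.6435,.068,.25],34.5)"
```

```text
shift cm [55.63 29.45  0.76] rot [ 0.     0.    -1.033] t 0.9
shift cm [55.63 29.45 -2.74] rot [ 0.     0.    -1.033] t 0.9
```

The rows are not in the units I measure in: shifts go in shares of 75 cm and turns go in shares of 4 rad. I convert before sending: 44 cm / 75 = 0.5867, 39 cm / 75 = 0.52, -0.8 rad / 4 = -0.2.

servo_tool:
  rows: [0.0733,0.04,-0.04,0,0,-0.025,1,0.1467,0.08,-0.04,0,0,-0.05,1,0.2133,0.12,-0.04,0,0,-0.075,1,0.2933,0.16,-0.04,0,0,-0.1,1,0.3733,0.2,-0.04,0,0,-0.125,1,0.44,0.24,-0.04,0,0,-0.15,1,0.52,0.28,-0.04,0,0,-0.175,1,0.5867,0.32,-0.04,0,0,-0.2,1]

```text
time: 1.9
tcp_pos: [0.5573, 0.1706, 0.2528]
tool_rot: [-3.087, -0.582, -0.001]
contact_force: [1.4, 1.0, -0.2]
finger_gap: 0.0869
finger_force: 0.0
```

```bash
python3 -c "
from h import *
print(env.observe()['tcp_pos']);to([.6435,.068,.215],34.5)"
```

```text
[0.55734347 0.17063581 0.25282065]
shift cm [ 4.28 12.7   3.79] rot [ 0.    -0.001 -0.229] t 1.9
```

Converted, 12.6 cm / 75 = 0.168, 10 cm / 75 = 0.1333, -0.23 rad / 4 = -0.0575.

servo_tool:
  rows: [0.0267,0.0667,0.0133,0,0,-0.03,1,0.056,0.1333,0.0333,0,0,-0.0575,1,0.056,0.168,0.0493,0,0,-0.0575,1,0.056,0.168,0.0493,0,0,-0.0575,1]

```text
time: 2.4
tcp_pos: [0.6407, 0.0679, 0.2136]
tool_rot: [-3.003, -0.922, 0.005]
contact_force: [-0.3, 0.3, 0.4]
finger_gap: 0.0869
finger_force: 0.0
```

```bash
python3 - <<'E'
from h import *
import cv2
s=env.observe(); p,d=eyes.camera("wrist"); cv2.imwrite("pics/w1.png",p[:,:,::-1]); print(s["tcp_pos"],s["tool_rot"])
for t in ("dial_grip","grip_point","beam","sample_tube","changer"):
    print(t,[(np.round(x["location"],4),round(x["score"],2)) for x in spotter.spot_point("wrist",t)[:2]])
c=np.array([.6435,.068,.124]); 
for h in (30,34.5,39):
    a=np.radians(h); v=np.array([np.cos(a),np.sin(a),0])*.022; print(h,uv("wrist",[c+v,c-v,c],s).round())
E
```

```text
[0.64073714 0.06785929 0.21364666] [-3.00318487 -0.92214808  0.00537942]
dial_grip [(array([0.6439, 0.0659, 0.1189]), 0.87)]
grip_point []
beam [(array([0.5509, 0.038 , 0.0572]), 0.87), (array([ 0.6338,  0.2349, -0.0038]), 0.29)]
sample_tube []
changer []
30 [[323. 208.]
 [318. 265.]
 [320. 237.]]
34.5 [[320. 208.]
 [320. 265.]
 [320. 237.]]
39 [[318. 208.]
 [323. 265.]
 [320. 237.]]
```

View pics/w1.png

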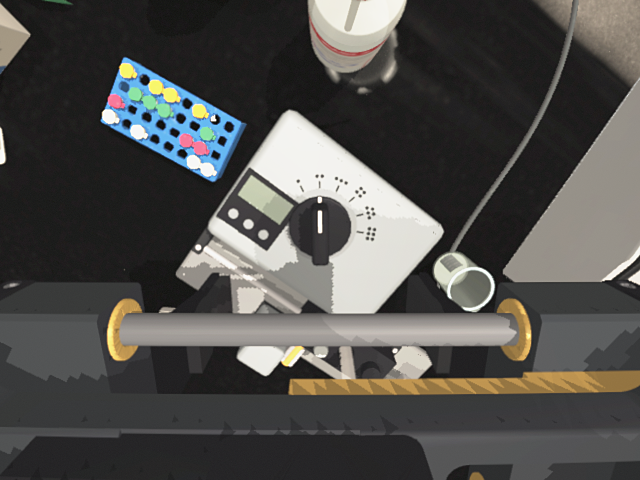

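The bar points straight up in the picture (column 320), so it lines up with the tool and is at the two-dot stop. Before descending I'll check the clearance to the tall bottle for the turn.

```bash
python3 - <<'E'
from h import *
import cv2
p,d=eyes.camera("top"); i=eyes.camera_info("top"); K=np.array([[i["fx"],0,i["cx"]],[0,i["fy"],i["cy"]],[0,0,1]])
v,u=np.mgrid[80:160,180:300]; q=cv2.undistortPoints(np.c_[u.ravel(),v.ravel()].astype(float).reshape(-1,1,2),K,np.array([i["k1"],0,0,0])).reshape(-1,2)
z=d[80:160,180:300].ravel(); P=R.from_rotvec(i["rvec"]).inv().apply(np.c_[q*z[:,None],z]-i["tvec"])
m=(z>0)&(P[:,2]>.1)&(P[:,2]<.3)&(P[:,0]>.7); P=P[m]
for lo in (.1,.15,.2): print(lo,[ (np.round(a.min(0),3),np.round(a.max(0),3)) for a in [P[P[:,2]>lo]] if len(a)])
to([.6438,.0675,.098],34.3)
E
```

```text
0.1 []
0.15 []
0.2 []
shift cm [ 0.04  0.46 11.84] rot [ 0.    -0.001  0.002] t 2.75
```

```bash
python3 - <<'E'
from h import *
import cv2
s=env.observe(); p,d=eyes.camera("wrist"); i=eyes.camera_info("wrist"); K=np.array([[i["fx"],0,i["cx"]],[0,i["fy"],i["cy"]],[0,0,1]])
v,u=np.mgrid[0:270,0:640]; q=cv2.undistortPoints(np.c_[u.ravel(),v.ravel()].astype(float).reshape(-1,1,2),K,np.array([i["k1"],0,0,0])).reshape(-1,2)
z=d[:270].ravel(); T=i["tool_from_camera"]; P=np.c_[q*z[:,None],z]@T[:3,:3].T+T[:3,3]; P=R.from_rotvec(s["tool_rot"]).apply(P)+s["tcp_pos"]
for lo in (.1,.13,.16):
    m=(z>0)&(P[:,2]>lo)&(z>.12); a=P[m]; 
    print(lo,len(a),a.min(0).round(3) if len(a) else 0,a.max(0).round(3) if len(a) else 0)
    if len(a): dd=np.hypot(a[:,0]-.6438,a[:,1]-.0675); f=dd>.05; print(" nearest",dd[f].min().round(3) if f.any() else 0, a[f][dd[f].argmin()].round(3) if f.any() else 0)
E
```

```text
0.1 7480 [ 0.623 -0.141  0.1  ] [0.813 0.166 0.159]
 nearest 0.131 [0.763 0.124 0.101]
0.13 2156 [ 0.756 -0.141  0.13 ] [0.8   0.156 0.159]
 nearest 0.137 [0.767 0.129 0.13 ]
0.16 0 0 0
```

Converted, 11.8 cm / 75 = 0.1573, 10 cm / 75 = 0.1333.

servo_tool:
  rows: [0,0.0053,0.0667,0,0,0,1,0,0.0053,0.1333,0,0,0,1,0,0.0053,0.1573,0,0,0,1,0,0.0053,0.1573,0,0,0,1]

```text
time: 3.3
tcp_pos: [0.643, 0.0668, 0.0971]
tool_rot: [3.001, 0.928, -0.002]
contact_force: [1.1, -0.2, 0.2]
finger_gap: 0.0867
finger_force: 0.0
```

Converted, 0.1 cm / 75 = 0.0013.

servo_tool:
  rows: [0.0013,0,0,0,0,0,0,0.0013,0,0,0,0,0,-0.5,0.0013,0,0,0,0,0,-1,0.0013,0,0,0,0,0,-1,0.0013,0,0,0,0,0,-1,0.0013,0,0,0,0,0,-1]
  grip_force: 30

```text
time: 4.05
tcp_pos: [0.6439, 0.0672, 0.0975]
tool_rot: [3.002, 0.927, -0.0]
contact_force: [-0.9, -0.0, 0.5]
finger_gap: 0.0346
finger_force: 0.0
```

servo_tool:
  rows: [0,0,0,0,0,0,-1,0,0,0,0,0,0,-1,0,0,0,0,0,0,-1,0,0,0,0,0,0,-1,0,0,0,0,0,0,-1]

```text
time: 4.68
tcp_pos: [0.643, 0.0686, 0.0975]
tool_rot: [-3.0, -0.927, 0.002]
contact_force: [-3.3, 4.6, 1.3]
finger_gap: 0.0125
finger_force: 30.0
```

Converted, -0.15 cm / 75 = -0.002, 0.9 rad / 4 = 0.225.

servo_tool:
  rows: [0,-0.002,0,0,0,0.025,-1,0,-0.002,0,0,0,0.055,-1,0,-0.002,0,0,0,0.085,-1,0,-0.002,0,0,0,0.115,-1,0,-0.002,0,0,0,0.145,-1,0,-0.002,0,0,0,0.175,-1,0,-0.002,0,0,0,0.205,-1,0,-0.002,0,0,0,0.225,-1]

```text
time: 5.68
tcp_pos: [0.643, 0.0682, 0.0975]
tool_rot: [3.105, -0.475, -0.0]
contact_force: [-0.5, -0.2, -0.4]
finger_gap: 0.013
finger_force: 30.0
```

servo_tool:
  rows: [0,0,0,0,0,0,-1,0,0,0,0,0,0,-1]

```text
time: 5.92
tcp_pos: [0.643, 0.0683, 0.0975]
tool_rot: [3.106, -0.469, -0.0]
contact_force: [0.0, -0.0, 0.1]
finger_gap: 0.0129
finger_force: 30.0
```

```bash
python3 - <<'E'
from h import *
import cv2
s=env.observe(); x=R.from_rotvec(s["tool_rot"]).as_matrix()[:,0]; print(np.degrees(np.arctan2(x[1],x[0])),s["tcp_pos"],s["contact_force"],s["wrist_torque"],s["finger_gap"])
p,d=eyes.camera("wrist"); cv2.imwrite("pics/w2.png",p[:,:,::-1])
E
```

```text
-17.166508526881692 [0.64298766 0.06825375 0.09748656] [ 0.04059902 -0.00651938  0.14953413] [-0.29027716 -0.00996602  0.06259375] 0.012880186987365233
```

View pics/w2.png

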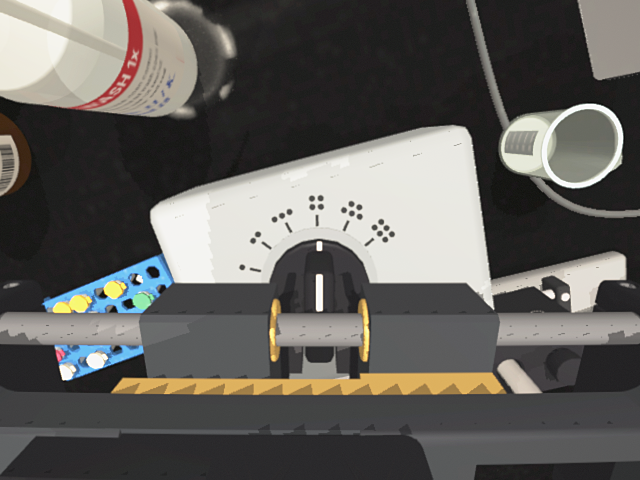

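The white line sits at the four-dot mark ((319,245) against (317,210)), with the fingers gripping the bar. I'll release and rise.

Converted, -13 cm / 75 = -0.1733, -9 cm / 75 = -0.12.

servo_tool:
  rows: [0,0,0,0,0,0,0,0,0,0,0,0,0,1,0,0,0,0,0,0,1,0,0,0,0,0,0,1,0,0,-0.0533,0,0,0,1,0,0,-0.12,0,0,0,1,0,0,-0.1733,0,0,0,1,0,0,-0.1733,0,0,0,1]

```text
time: 6.98
tcp_pos: [0.6451, 0.0689, 0.2323]
tool_rot: [-3.103, 0.469, -0.013]
contact_force: [-0.1, 0.1, -0.2]
finger_gap: 0.083
finger_force: 0.0
```

```bash
python3 - <<'E'
from h import *
to([.5316,-.1173,.2],-93.45)
E
```

```text
shift cm [-5.36 21.15  3.09] rot [-0.009 -0.004  1.331] t 6.975
```

Converted, 21.1 cm / 75 = 0.2813, 21 cm / 75 = 0.28, 1.33 rad / 4 = 0.3325.

servo_tool:
  rows: [-0.0093,0.04,0,0,0,0.0425,1,-0.0187,0.08,0,0,0,0.0875,1,-0.028,0.12,0,0,0,0.13,1,-0.0373,0.16,0,0,0,0.1725,1,-0.048,0.2,0.0133,0,0,0.2175,1,-0.06,0.24,0.0267,0,0,0.26,1,-0.072,0.28,0.04,0,0,0.3025,1,-0.072,0.2813,0.04,0,0,0.3325,1]

```text
time: 7.98
tcp_pos: [0.5265, -0.1184, 0.1958]
tool_rot: [2.144, -2.293, -0.005]
contact_force: [1.7, 0.5, -0.1]
finger_gap: 0.0869
finger_force: 0.0
```

servo_tool:
  rows: [0,0,0,0,0,0,1,0,0,0,0,0,0,1]

```text
time: 8.22
tcp_pos: [0.529, -0.1168, 0.1972]
tool_rot: [2.156, -2.285, -0.001]
contact_force: [0.1, 0.3, -0.3]
finger_gap: 0.0871
finger_force: 0.0
```

```bash
python3 - <<'E'
from h import *
import cv2
s=env.observe(); p,d=eyes.camera("wrist"); cv2.imwrite("pics/w3.png",p[:,:,::-1]); print(s["tcp_pos"],s["tool_rot"])
for c in ("wrist","side"):
  if c=="side": p,d=eyes.camera(c)
  for t in ("grip_point","dial_grip"):
    print(c,t,[(np.round(x["location"],4),round(x["score"],2)) for x in spotter.spot_point(c,t)[:2]])
print(uv("wrist",[[.5316,-.1173,.104]],s))
to([.5316,-.1173,.067],-93.45)
E
```

```text
[ 0.52898053 -0.11684559  0.19718408] [ 2.15587850e+00 -2.28467452e+00 -6.73672283e-04]
wrist grip_point [(array([ 0.5339, -0.1159,  0.0846]), 0.74)]
wrist dial_grip []
side grip_point [(array([ 0.535 , -0.1195,  0.0861]), 0.59)]
side dial_grip []
[[315.25873797 239.90050754]]
shift cm [ 0.03 -0.25 13.05] rot [-0.     0.     0.001] t 8.525
```

View pics/w3.png

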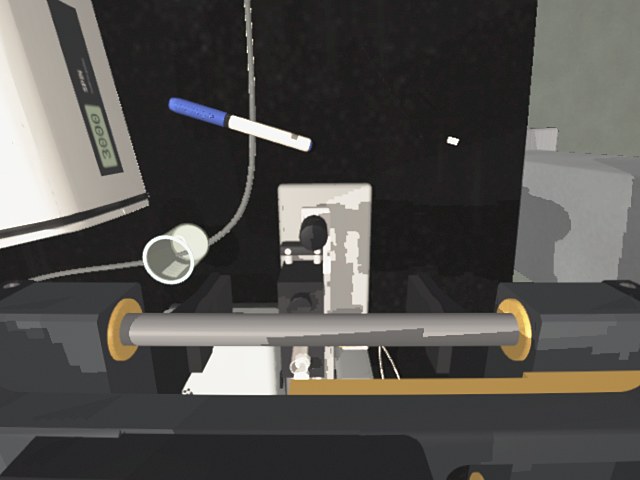

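The post top at (314,240) matches the predicted (315,240), and the fingers straddle it with the beaker and marker clear. I'll descend and grip.

Converted, 13 cm / 75 = 0.1733, 10 cm / 75 = 0.1333.

servo_tool:
  rows: [0,-0.0027,0.0667,0,0,0,1,0,-0.0027,0.1333,0,0,0,1,0,-0.0027,0.1733,0,0,0,1,0,-0.0027,0.1733,0,0,0,0.5,0,-0.0027,0.1733,0,0,0,0,0,-0.0027,0.1733,0,0,0,-0.5,0,-0.0027,0.1733,0,0,0,-1,0,-0.0027,0.1733,0,0,0,-1]
  grip_force: 30

```text
time: 9.52
tcp_pos: [0.5313, -0.1172, 0.0682]
tool_rot: [-2.153, 2.286, -0.001]
contact_force: [0.5, 0.7, 0.5]
finger_gap: 0.045
finger_force: 0.0
```

servo_tool:
  rows: [0,0,0,0,0,0,-1,0,0,0,0,0,0,-1,0,0,0,0,0,0,-1,0,0,0,0,0,0,-1,0,0,0,0,0,0,-1]

```text
time: 10.15
tcp_pos: [0.5334, -0.1173, 0.0679]
tool_rot: [-2.152, 2.284, -0.006]
contact_force: [4.3, -1.2, -3.6]
finger_gap: 0.0215
finger_force: 30.0
```

Converted, -3 cm / 75 = -0.04, -2.5 cm / 75 = -0.0333.

servo_tool:
  rows: [0,-0.0027,0,0,0,0,-1,-0.004,-0.0027,0,0,0,0,-1,-0.008,-0.0027,0,0,0,0,-1,-0.0133,-0.0027,0,0,0,0,-1,-0.02,-0.0027,0,0,0,0,-1,-0.0267,-0.0027,0,0,0,0,-1,-0.0333,-0.0027,0,0,0,0,-1,-0.04,-0.0027,0,0,0,0,-1]

```text
time: 11.15
tcp_pos: [0.5349, -0.0869, 0.0677]
tool_rot: [-2.154, 2.287, -0.0]
contact_force: [1.4, 0.6, 2.2]
finger_gap: 0.0208
finger_force: 30.0
```

Converted, -3 cm / 75 = -0.04, -2.8 cm / 75 = -0.0373.

servo_tool:
  rows: [-0.0067,0,0,0,0,0,-1,-0.0133,0,0,0,0,0,-1,-0.02,0,0,0,0,0,-1,-0.0267,0,0,0,0,0,-1,-0.032,0,0,0,0,0,-1,-0.0373,0,0,0,0,0,-1,-0.04,0,0,0,0,0,-1,-0.04,0,0,0,0,0,-1]

```text
time: 12.15
tcp_pos: [0.5364, -0.0568, 0.0677]
tool_rot: [-2.154, 2.287, 0.001]
contact_force: [-0.6, 0.5, 5.8]
finger_gap: 0.0212
finger_force: 30.0
```

```bash
python3 - <<'E'
from h import *
s=env.observe(); u=np.array([np.sin(np.radians(3.45)),np.cos(np.radians(3.45)),0]); print("travel",(s["tcp_pos"]-[.5334,-.1173,.068])@u, s["tcp_pos"],s["contact_force"],s["time"])
E
```

```text
travel 0.060552099672859794 [ 0.53639105 -0.05681828  0.06768385] [-0.58884067  0.48396837  5.77500799] 12.15
```

Converted, -0.3 cm / 75 = -0.004, -0.2 cm / 75 = -0.0027.

servo_tool:
  rows: [-0.0013,0,-0.0013,0,0,0,-1,-0.0027,0,-0.0013,0,0,0,-1,-0.004,0,-0.0013,0,0,0,-1,-0.004,0,-0.0013,0,0,0,-1]

```text
time: 12.65
tcp_pos: [0.5365, -0.0537, 0.0679]
tool_rot: [-2.153, 2.287, 0.002]
contact_force: [1.9, 4.4, -4.5]
finger_gap: 0.0211
finger_force: 30.0
```

Converted, -0.15 cm / 75 = -0.002, -0.1 cm / 75 = -0.0013.

servo_tool:
  rows: [-0.0013,0,0,0,0,0,-1,-0.002,0,0,0,0,0,-1,-0.002,0,0,0,0,0,-1]

```text
time: 13.02
tcp_pos: [0.5365, -0.0527, 0.0679]
tool_rot: [2.153, -2.287, -0.001]
contact_force: [3.5, 3.8, -8.3]
finger_gap: 0.0213
finger_force: 30.0
```

```bash
python3 - <<'E'
from h import *
import cv2
s=env.observe(); u=np.array([np.sin(np.radians(3.45)),np.cos(np.radians(3.45)),0]); print("travel",(s["tcp_pos"]-[.5334,-.1173,.068])@u, s["tcp_pos"],s["contact_force"],s["time"])
for c in ("side","top"):
  p,d=eyes.camera(c); cv2.imwrite(f"pics/{c}4.png",p[:,:,::-1])
  for t in ("beam","sample_tube","grip_point"):
    print(c,t,[(np.round(x["location"],4),round(x["score"],2)) for x in spotter.spot_point(c,t)[:2]])
a=cv2.imread("pics/side4.png")[190:340,240:420]
cv2.imwrite("pics/crop4.png",cv2.resize(a,None,fx=4,fy=4,interpolation=cv2.INTER_CUBIC))
E
```

```text
travel 0.06465768094340914 [ 0.53653928 -0.05271418  0.0679276 ] [ 3.48175051  3.82666856 -8.28137626] 13.025
side beam [(array([0.5525, 0.0418, 0.0542]), 0.86)]
side sample_tube []
side grip_point [(array([ 0.5345, -0.0534,  0.0838]), 0.89)]
top beam []
top sample_tube []
top grip_point []
```

View pics/crop4.png

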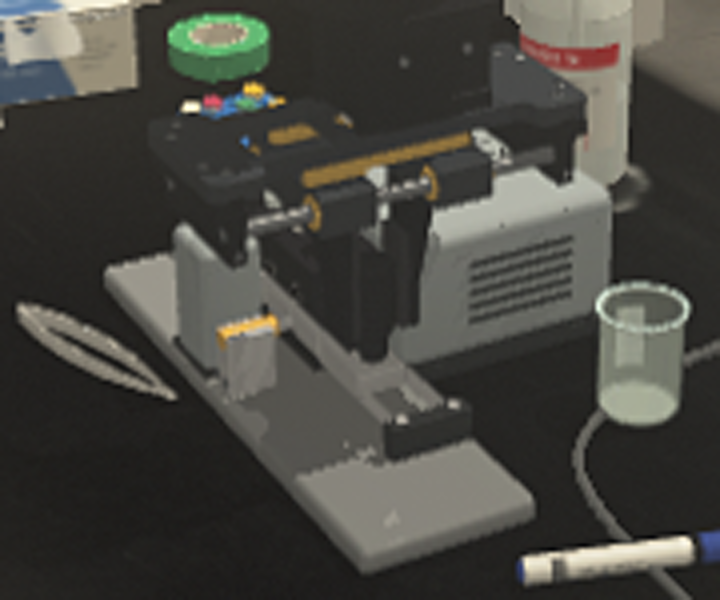

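The ball is now pulling the changer forward (+4 N on the tool along the travel), so it is short of the notch centre. I'll follow it until the force vanishes.

Converted, -0.1 cm / 75 = -0.0013, -0.05 cm / 75 = -0.0007.

servo_tool:
  rows: [-0.0013,-0.0007,0.0008,0,0,0,-1,-0.0013,-0.0007,0.0008,0,0,0,-1,-0.0013,-0.0007,0.0008,0,0,0,-1]

```text
time: 13.8
tcp_pos: [0.5366, -0.0525, 0.0679]
tool_rot: [2.152, -2.286, -0.001]
contact_force: [-0.2, 0.3, -5.9]
finger_gap: 0.0212
finger_force: 30.0
```

```bash
python3 - <<'E'
from h import *
s=env.observe(); u=np.array([np.sin(np.radians(3.45)),np.cos(np.radians(3.45)),0]); print("travel",(s["tcp_pos"]-[.5334,-.1173,.068])@u, s["tcp_pos"],s["contact_force"],s["time"])
E
```

```text
travel 0.06491203105015275 [ 0.53659755 -0.05246288  0.06790745] [-0.23846088  0.33486564 -5.88932482] 13.8
```

servo_tool:
  rows: [0,0,0.0005,0,0,0,-1,0,0,0.0005,0,0,0,-1,0,0,0.0005,0,0,0,-1]

```text
time: 14.18
tcp_pos: [0.5367, -0.0524, 0.0678]
tool_rot: [2.153, -2.286, -0.001]
contact_force: [-2.8, -1.6, -0.3]
finger_gap: 0.0211
finger_force: 30.0
```

```bash
python3 - <<'E'
import cv2, numpy as np
a=cv2.imread("pics/top4.png")[140:290,230:420]; b=cv2.imread("pics/side4.png")[180:260,290:410]
cv2.imwrite("pics/crop5.png",cv2.resize(a,None,fx=4,fy=4,interpolation=cv2.INTER_CUBIC)[:600,:760])
from bench import eyes
p,d=eyes.camera("wrist"); cv2.imwrite("pics/w5.png",p[:,:,::-1])
E
```

```text
(no output)
```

View pics/crop5.png

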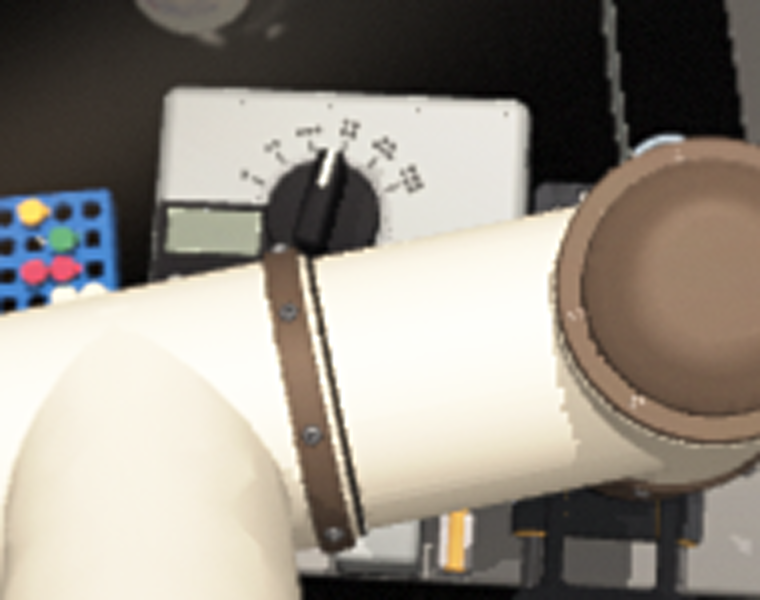

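View pics/w5.png

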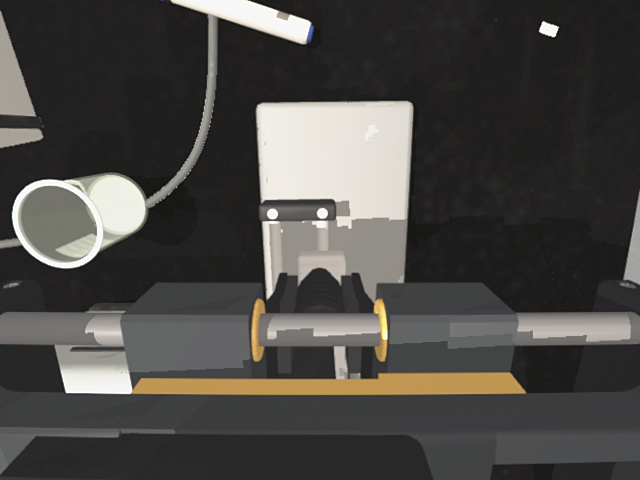

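The dial line still points near the four-dot mark in the top crop, at about (330,165). The wrist view shows the post held between the pads. I'll measure the dial angle numerically before handing in.

```bash
python3 - <<'E'
from h import *
import cv2
i=eyes.camera_info("top"); K=np.array([[i["fx"],0,i["cx"]],[0,i["fy"],i["cy"]],[0,0,1]]); Rw=R.from_rotvec(i["rvec"]).inv()
def bp(px,z):
    q=cv2.undistortPoints(np.array(px,float).reshape(-1,1,2),K,np.array([i["k1"],0,0,0])).reshape(-1,2)
    r=Rw.apply(np.c_[q,np.ones(len(q))]); o=Rw.apply(-i["tvec"]); return o+r*((z-o[2])/r[:,2])[:,None]
for n,box in (("top0",(170,208,296,328)),("top4",(172,202,296,326))):
    g=cv2.imread(f"pics/{n}.png",0).astype(float); y0,y1,x0,x1=box
    v,u=np.mgrid[y0:y1,x0:x1]; P=bp(np.c_[u.ravel(),v.ravel()],.124); G=g[y0:y1,x0:x1].ravel()
    m=(np.hypot(P[:,0]-.643,P[:,1]-.0683)<.023)&(G>90); w=G[m]-60; Q=P[m,:2]
    c=(Q*w[:,None]).sum(0)/w.sum(); d=c-[.643,.0683]
    print(n,m.sum(),c.round(4),"axis->line deg",np.degrees(np.arctan2(d[1],d[0])).round(1),"r",np.hypot(*d).round(4), "pca",np.degrees(np.arctan2(*np.linalg.svd((Q-Q.mean(0))*w[:,None]**.5)[2][0][::-1])).round(1))
s=env.observe(); print(s["contact_force"],s["finger_force"],s["qvel"].round(4),s["tcp_pos"])
E
```

```text
top0 103 [0.6575 0.0698] axis->line deg 6.0 r 0.0146 pca -80.5
top4 99 [0.6576 0.0707] axis->line deg 9.4 r 0.0148 pca -84.3
[-3.05099753 -1.85299167  0.39038584] 30.00104616106114 [ 0.0015 -0.0001 -0.0006 -0.0016  0.0012  0.0006] [ 0.53667532 -0.05234369  0.0677985 ]
```

```bash
python3 - <<'E'
from h import *
import cv2
def score(n,c,a):
    g=cv2.imread(f"pics/{n}.png",0).astype(np.float32); a=np.radians(a); e=np.array([np.cos(a),np.sin(a)]); f=np.array([-e[1],e[0]])
    def L(off,rs): 
        p=uv("top",[np.r_[c+r*e+off*f,.124] for r in rs]).astype(np.float32); return cv2.remap(g,p[:,0].reshape(1,-1),p[:,1].reshape(1,-1),1).mean()
    rs=np.linspace(.010,.019,8); rb=np.linspace(-.018,0,8)
    return L(0,rs)-.5*L(.004,rs)-.5*L(-.004,rs)
for n in ("top0","top4"):
    best=max((score(n,np.array([.643+dx,.0683+dy]),a),a,dx,dy) for a in range(-50,80,2) for dx in np.arange(-.004,.0041,.002) for dy in np.arange(-.004,.0041,.002)); print(n,best)
    print([(a,round(max(score(n,np.array([.643+best[2],.0683+best[3]]),a),-99))) for a in range(-40,50,6)])
E
```

```text
Traceback (most recent call last):
  File "h.py", line 10, in uv
    i=eyes.camera_info(cam); P=np.atleast_2d(P).astype(float)
ValueError: time passes only in moves, steps and waits
```

```bash
python3 - <<'E'
from h import *
import cv2
i=eyes.camera_info("top"); K=np.array([[i["fx"],0,i["cx"]],[0,i["fy"],i["cy"]],[0,0,1]])
def proj(P): return cv2.projectPoints(np.array(P,float),np.array(i["rvec"],float),np.array(i["tvec"],float),K,np.array([i["k1"],0,0,0]))[0].reshape(1,-1,2).astype(np.float32)
G={n:cv2.imread(f"pics/{n}.png",0).astype(np.float32) for n in ("top0","top4")}
def score(n,c,a):
    a=np.radians(a); e=np.array([np.cos(a),np.sin(a)]); f=np.array([-e[1],e[0]])
    P=[np.r_[c+r*e+o*f,.124] for o in (0,.004,-.004) for r in np.linspace(.010,.019,8)]
    m=cv2.remap(G[n],proj(P),None,1).reshape(3,8).mean(1); return m[0]-max(m[1],m[2])
for n in G:
    b=sorted(((score(n,np.array([.643+dx,.0683+dy]),a),a,dx,dy) for a in range(-50,80,2) for dx in np.arange(-.004,.0041,.002) for dy in np.arange(-.004,.0041,.002)),reverse=True)[:6]; print(n,np.round(b,3).tolist())
E
```

```text
top0 [[192.737, 36.0, -0.002, -0.002], [191.723, 34.0, 0.0, 0.0], [189.745, 30.0, -0.002, 0.0], [187.623, 40.0, 0.0, -0.002], [186.167, 36.0, 0.0, 0.0], [185.289, 42.0, 0.0, -0.002]]
top4 [[194.262, -12.0, 0.0, 0.0], [192.321, -18.0, -0.002, 0.002], [191.121, -10.0, -0.002, 0.0], [189.501, -20.0, 0.0, 0.002], [185.102, -16.0, -0.002, 0.002], [184.973, -14.0, 0.002, 0.0]]
```

The dial heading is about -15°, against -16° expected at four dots. The changer is held in its notch.

```bash
python3 -c "
from bench import env
print(env.sign_off())"
```

```text
the job is handed in; nothing more can be done
None
```

I handed the job in: the dial is at its four-dot stop, and the gripper holds the changer at 0.065 m travel, the middle-bay notch that puts the tall tube in the beam; the arm hid the tube, so I went by travel and force there, and no verdict came back.

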